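Seat the tongued lamp driver in the test cradle

TASK

Put the white lamp driver that has the flat tongue on its end into the black test cradle: hold it tilted, hook the tongue in under the metal bridge, then swing the other end down inside the end stop until the driver lies flat on the cradle's floor, square with it, and let go. Leave the similar driver without a tongue where it lies.

Things in the scene. Friction and masses are not known exactly. Their poses are not given: they have to be found in the camera images.
- driver: Loose white plastic box, 118 (x) x 44 (y) x 34 mm high, 0.17 to 0.35 kg, with a flat white tongue 32 long, 30 wide, 6 thick sticking out of its -x end, level with its underside. Starts flat on the table left or right of the cradle, tongue roughly towards the robot. Origin: centre of the box's underside without tongue; x along its length, z up. Grip across the width at the middle.
- driver_tongue (a point): Middle of the lower edge of the tongue's tip, at (-91, 0, 0) mm in the driver's frame. Box and tongue are 150 mm long, the cradle's gap is 140: enter tilted 10 to 25 degrees, tongue low, tip 10 to 20 mm in under the bridge and near the floor, then swing down. Seated, the driver's origin may lie up to 11 mm either way along the cradle's x.
- cradle: Fixed black plate 200 (x) x 96 (y) ; its top, the floor, at z 10 (all mm). Aluminium bridge at its -x end (nearer the robot): bar x -94 to -70, underside z 32, top z 38, on posts with 60 mm clear between them (y -30 to 30), open behind. End stop: x 70 to 82, y -30 to 30, top z 30. Sides open. Origin: centre of the plate's underside, z up. Seated, the driver's x points as the cradle's x.
- spare: The other driver: the same white box, 118 x 44 x 34 mm, without a tongue, lying on the cradle's other side. Not to be moved. Origin: centre of its underside, x along its length.

How it is judged:
On the way:
1. the tongue's tip is in under the bridge while the driver's other end is still raised (driver tilted more than 5 degrees) (x of driver_tongue in the frame of cradle between -0.115 and -0.074 m and y of driver_tongue in the frame of cradle between -0.03 and 0.03 m and z of driver_tongue in the frame of cradle below 0.03 m and angle between driver's own z axis and vertical between 0.09 and 0.8 rad), for 0.1 s.
At the end, for the whole second after the job is handed in: The driver lies flat (5 degrees) and still on the cradle's floor, released, tongue in under the bridge, its middle within 16 mm lengthwise and 20 mm sideways of the cradle's, square within 11 degrees; the tongueless driver is within 50 mm of where it lay (x of driver in the frame of cradle between -0.016 and 0.016 m and y of driver in the frame of cradle between -0.02 and 0.02 m and z of driver in the frame of cradle between 0.005 and 0.016 m and x of driver_tongue in the frame of cradle between -0.115 and -0.074 m and angle between driver's own z axis and vertical below 0.09 rad and angle between the x axis of driver and the x axis of cradle, either way round below 0.2 rad and linear speed of driver below 0.02 m/s and distance of spare from where it was at the start of the episode below 0.05 m); the robot touches nothing.
It fails at once if the driver without a tongue is moved more than 50 mm (distance of spare from where it was at the start of the episode above 0.05 m).
It also fails if it takes over 38 s, if anything falls off the work surface, if the arm or the gripper's body presses on something with over 40 N, if the wrist force passes 120 N, or if a joint passes its speed limit or range.

ROBOT

A 7-joint arm with a two-finger parallel gripper is mounted at the origin on the work surface. World frame = base frame: x ahead of the robot, y to its left, z up, the work surface at z = 0. Lengths are in m, angles in rad, forces in N, time in s.
With the tool pointing down it reaches from about 0.425 to 1.025 m from the base axis. Payload 9.4 kg.
Tool frame: the origin (TCP) lies between the finger pads; the fingertips stand 22 mm ahead of it and the grasp point (between the pads) lies 3 mm ahead of it; z points along the fingers, y is the line along which they close (so a half turn about z gives the same grasp; the last joint's range is limited). The gripper opens to 93 mm and grips with 3 to 60 N. Pads are 15 mm wide; open, the fingers measure 128 mm over their backs; the gripper's body (75 mm by 188 mm) begins 65 mm behind the grasp point.
Start: joints at [1.074, 0.599, -0.003, 1.599, 0.002, 0.943, -0.08], TCP at [0.295, -0.662, 0.241] pointing down, gripper open.
Joint ranges: [-2.57, 2.57], [-0.35, 1.97], [-1.29, 1.29], [0.11, 2.56], [-1.05, 4.19], [0.11, 1.86], [-2.63, 2.63]. Speed limits (rad/s): [2.22, 2.22, 3.01, 3.01, 3.14, 3.14, 3.14].

INTERFACE

Orientations are given as a unit quaternion [x, y, z, w].
In Python, from workcell import * gives the robot as it stands.
- The arm moves only by the shell command python3 -m crank 'ROWS'. ROWS is JSON, a list of rows, each an object with "hand": the finger opening in cm, from 0 to 9.3; "xyz": the shift along the tool's x, y, z in cm, a list of three; "delta_rot": the turn, a rotation vector about the tool's x, y, z in units of 6 degrees (1.0 is 6 degrees), a list of three. A call has 1 to 20 rows; each row is the pose to reach, as a shift and turn from the pose commanded when the call began, along the tool's axes at that moment; what a row does not reach only later rows make up. A row lasts 1/12 s, in which the tool goes at most 41.7 mm and 7.16 degrees, less where a joint would pass 70% of its speed; a pose out of reach is approached as far as the arm can. A call with a gripper value outside its range is refused whole. The fingers move at their own pace and stop on an object; the grip force is fixed at half the most. Time passes only in rows, so rows that repeat a pose let the fingers close. It gives the time, the measured TCP pose, the force, the opening and the grip force at its end, in the units of the state.
- read_state(): the state, without advancing time (a new reading comes with each control period).
- get_image(name): name is "side" or "top" or "wrist"; returns (picture, depth): 420x560x3 uint8, blue, green, red; 420x560 float32, m along the optical axis (not along the pixel's ray), 0 where there is no reading.
- camera_model(name): a dict with "camera_matrix" (3x3 intrinsics, pixels), "k1" (the pictures are not rectified: a ray, as slopes to the right and down, at radius r is drawn at 1 + k1 r^2 times it, then the intrinsics apply), "cam_to_world" (4x4, takes a point from camera to world coordinates); the wrist camera has in their place "T_tool_cam" (4x4, takes a point from camera to tool coordinates, whose origin is the TCP and whose axes are the flange's). Camera axes: x right, y down, z forward; pixel columns grow to the right and rows downward; lengths in m; the calibration is good to about 2 mm. A picture is of the moment at which its call begins: read the wrist's pose just before it. camera_model takes no time and is no camera call.
- close_job(): hands the job in; it is judged then, once.
The state is a dict: "time_s": time; "joints": joint angles; "qvel": joint speeds; "tau": joint torques, N m; "ee_pos": TCP position; "ee_rot": TCP orientation; "contact_force": force on the tool from outside, world axes, zero at the start; "wrist_torque": the same for the moment, N m; "grip_width": opening from 0.0 (shut) to 1.0 (fully open); "gripper_force": force on a finger pad.
Only numpy, scipy, OpenCV 4.12 (cv2) and the standard library are available. Lean on these libraries where they do the work, as an engineer would, in place of code of your own. Each camera call takes 0.05 s, during which the arm holds its last target. There are 200 camera calls.

## Working session

There is one attempt and no reset: what is moved stays moved. The work goes in short steps, Python scripts to look and compute and a shell command to move; the robot and the scene stay as the last step left them, time stands still between calls to the robot, and variables do not carry over. Pictures are saved under pics/ and viewed, at most 14 in all, crops included, and the job is handed in when it is done.

```bash
ls; mkdir -p pics
python3 - <<'E'
from workcell import *
import cv2
s=read_state(); print({k:s[k] for k in('time_s','ee_pos','ee_rot','contact_force','grip_width')})
for n in('top','side'):
    im,d=get_image(n); cv2.imwrite(f'pics/{n}0.png',im); import numpy as np; np.save(f'{n}0.npy',d)
    m=camera_model(n); print(n,np.round(m['camera_matrix'],1).tolist(),m['k1'],np.round(m['cam_to_world'],3).tolist())
print(camera_model('wrist'))
E
```

```text
pics
{'time_s': 0.0, 'ee_pos': array([ 0.29531559, -0.66164933,  0.23978522]), 'ee_rot': array([ 9.78041217e-01,  2.08410202e-01, -2.36930423e-04, -7.14090295e-04]), 'contact_force': array([-0.81388062, -0.88517716,  0.07247513]), 'grip_width': 1.000567799398339}
top [[519.2, 0.0, 282.3], [0.0, 519.2, 209.0], [0.0, 0.0, 1.0]] -0.19503849148914734 [[0.043, -0.974, 0.22, 0.241], [-0.999, -0.043, 0.006, -0.004], [0.004, -0.22, -0.975, 1.164], [0.0, 0.0, 0.0, 1.0]]
side [[486.5, 0.0, 274.4], [0.0, 486.5, 206.9], [0.0, 0.0, 1.0]] -0.019503321791755245 [[0.788, -0.371, 0.491, 0.063], [-0.615, -0.489, 0.618, -0.543], [0.011, -0.789, -0.614, 0.595], [0.0, 0.0, 0.0, 1.0]]
{'camera_matrix': array([[372.79138528,   0.        , 284.24038215],
       [  0.        , 372.79138528, 209.12808002],
       [  0.        ,   0.        ,   1.        ]]), 'k1': -0.07918215140044278, 'T_tool_cam': array([[-1.86380752e-05, -9.71108497e-01, -2.38638402e-01,
         6.53162303e-02],
       [ 9.99999537e-01,  2.11614026e-04, -9.39237955e-04,
         6.41497702e-04],
       [ 9.62601192e-04, -2.38638309e-01,  9.71108043e-01,
        -1.43747812e-01],
       [ 0.00000000e+00,  0.00000000e+00,  0.00000000e+00,
         1.00000000e+00]])}
```

View pics/top0.png

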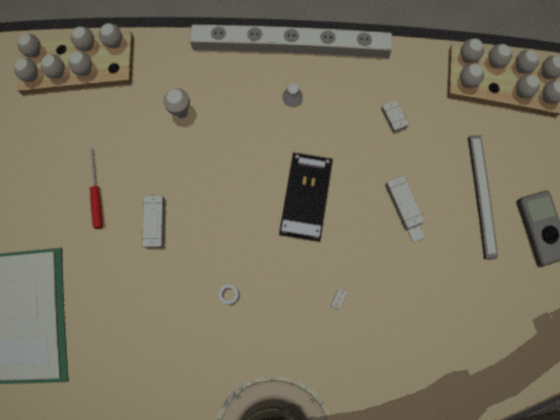

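View pics/side0.png

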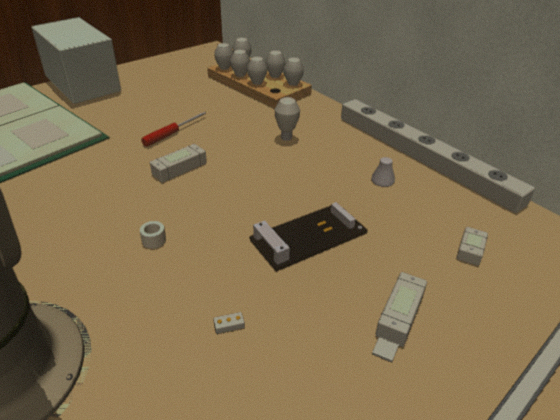

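The top view shows the tongued driver at about (405,203), with its tongue at (415,232). The cradle is at (306,197) with its bridge at the bottom (300,228), and the spare is at (153,221). The side view agrees, with the tongue at (387,348). Next I measure them.

```bash
cat > h.py <<'E'
import numpy as np, cv2
from workcell import *
from scipy.spatial.transform import Rotation as R
def ray(m,uv):
    p=(np.asarray(uv,float).reshape(-1,2)-m['camera_matrix'][:2,2])/m['camera_matrix'][[0,1],[0,1]]
    q=p.copy()
    for _ in range(30): q=p/(1+m['k1']*(q**2).sum(1,keepdims=True))
    return np.c_[q,np.ones(len(q))]
def plane(m,uv,z,T=None):
    T=m['cam_to_world'] if T is None else T
    d=ray(m,uv)@T[:3,:3].T
    return T[:3,3]+d*((z-T[2,3])/d[:,2:])
def pts(m,uv,dep,T=None):
    T=m['cam_to_world'] if T is None else T
    return (ray(m,uv)*np.asarray(dep).reshape(-1,1))@T[:3,:3].T+T[:3,3]
def tcp():
    s=read_state(); T=np.eye(4); T[:3,:3]=R.from_quat(s['ee_rot']).as_matrix(); T[:3,3]=s['ee_pos']; return T
def rect(P):
    r=cv2.minAreaRect((P[:,:2]*1000).astype(np.float32)); b=cv2.boxPoints(r)
    e=[b[1]-b[0],b[2]-b[1]]; l=max(e,key=np.linalg.norm); a=np.degrees(np.arctan2(l[1],l[0]))
    if a>90:a-=180
    if a<-90:a+=180
    return np.round(r[0],1),np.round(sorted(r[1]),1),round(float(a),1)
E
python3 - <<'E'
from h import *
m=camera_model('top'); im=cv2.imread('pics/top0.png'); d=np.load('top0.npy')
v,u=np.mgrid[:420,:560]; P=pts(m,np.c_[u.ravel(),v.ravel()],d.ravel()).reshape(420,560,3)
def roi(x0,x1,y0,y1): k=np.zeros((420,560),bool);k[y0:y1,x0:x1]=1;return k
for n,k in (('driver',roi(375,435,165,250)),('spare',roi(130,180,185,260))):
    q=P[k&(P[...,2]>.022)]; print(n,len(q),'z',np.median(q[:,2]),rect(q))
g=cv2.cvtColor(im,cv2.COLOR_BGR2HSV)
k=roi(270,345,140,255)
print('cradle bg',im[180,340],'black',im[210,300])
dark=k&(im.max(2)<45); uv=np.argwhere(dark)[:,::-1]; print('dark',rect(plane(m,uv,.010)))
q=P[k&(P[...,2]>.005)]; print('depth cradle',rect(q)); 
q=P[k&(P[...,2]>.022)]; c=q[:,0]<np.median(P[k&(P[...,2]>.005)][:,0])
print('bridge',rect(q[c]),np.median(q[c][:,2]),'stop',rect(q[~c]),np.median(q[~c][:,2]))
# tongue: white low sat
t=roi(395,435,218,250)&(g[...,1]<60)&(im.min(2)>90); uv=np.argwhere(t)[:,::-1]; print('tongue uv',len(uv),uv.mean(0),uv.min(0),uv.max(0),rect(plane(m,uv,.006)))
w=roi(375,435,165,250)&(g[...,1]<60)&(im.min(2)>90); uv=np.argwhere(w)[:,::-1]; print('driver all white',rect(plane(m,uv,.034)))
print('table z',np.median(P[260:280,180:380,2]))
cv2.imwrite('pics/crop.png',cv2.resize(im[140:255,270:440],None,fx=4,fy=4,interpolation=cv2.INTER_CUBIC))
E
```

```text
driver 1020 z 0.033415460508799955 (array([ 418.3, -134.7]), array([121. , 423.5]), -52.3)
spare 1016 z 0.033206348910615135 (array([350.1, 184. ]), array([106.4, 422. ]), 45.7)
cradle bg [107 132 141] black [26 24 24]
dark (array([534.8, -49.9]), array([ 90.3, 194.8]), -7.1)
depth cradle (array([454.8, -54.7]), array([169.8, 425.1]), 1.5)
bridge (array([352.8, -31.4]), array([ 83.7, 227.8]), -5.0) 0.037528642231619 stop (array([609.9, -60. ]), array([13.7, 59.5]), 83.2) 0.028670367842625222
tongue uv 455 [414.90549451 229.86593407] [395 218] [434 249] (array([ 458.4, -304.1]), array([72.4, 93.4]), -87.9)
driver all white (array([ 515.1, -274.2]), array([137.6, 200. ]), 0.4)
table z -0.0003865410299005445
```

View pics/crop.png

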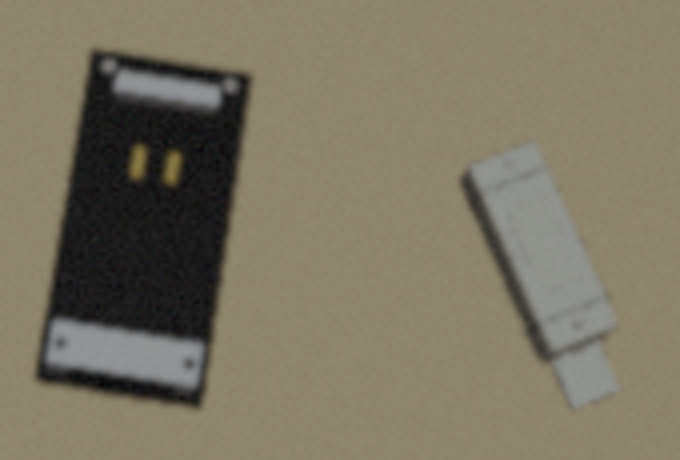

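The crop shows the cradle with its bridge at the bottom (crop 125,355) and stop at the top (165,88). The driver's tongue points down and to the right (585,380). Missing depth pixels spoiled the rectangles, so I filter them out.

Run:
```python
from h import *
m=camera_model('top'); im=cv2.imread('pics/top0.png'); d=np.load('top0.npy')
v,u=np.mgrid[:420,:560]; P=pts(m,np.c_[u.ravel(),v.ravel()],d.ravel()).reshape(420,560,3)
ok=(d>.1)&(P[...,2]<.06)
def roi(x0,x1,y0,y1): k=np.zeros((420,560),bool);k[y0:y1,x0:x1]=1;return k&ok
def blob(k):
    n,l,s,c=cv2.connectedComponentsWithStats(k.astype(np.uint8)); i=1+s[1:,4].argmax(); return l==i
for n,k in (('driver',roi(375,435,165,250)),('spare',roi(130,180,185,260))):
    b=blob(k&(P[...,2]>.025)); q=P[b]; uv=np.argwhere(b)[:,::-1]; print(n,len(q),np.median(q[:,2]),rect(q),'plane',rect(plane(m,uv,.034)))
k=roi(270,345,140,255)
q=P[blob(k&(P[...,2]>.005))]; print('cradle depth',rect(q))
for n,kk,z in(('bridge',roi(270,345,215,255),.038),('stop',roi(270,345,140,175),.03)):
    b=blob(kk&(P[...,2]>.022)); print(n,rect(P[b]),'plane',rect(plane(m,np.argwhere(b)[:,::-1],z)),np.median(P[b][:,2]))
g=im.astype(int); sat=g.max(2)-g.min(2)
t=blob(roi(395,435,218,250)&(sat<22)&(P[...,2]<.015)); print('tongue',t.sum(),rect(P[t]),np.median(P[t][:,2]))
print('sat',sat[233,416],sat[240,395])
# side view
m=camera_model('side'); d=np.load('side0.npy'); P=pts(m,np.c_[u.ravel(),v.ravel()],d.ravel()).reshape(420,560,3)
ok=(d>.1)&(P[...,2]<.06)
b=blob(roi(365,435,265,365)&(P[...,2]>.028)); print('side driver',rect(P[b]),np.median(P[b][:,2]))
b=blob(roi(240,375,195,270)&(P[...,2]>.034)); print('side bridge',rect(P[b]))
```

```text
driver 971 0.033444171909496445 (array([ 527.5, -274.9]), array([ 46.4, 117.7]), 24.8) plane (array([ 526.2, -274. ]), array([ 47.5, 117. ]), 24.6)
spare 985 0.03320074148679475 (array([456.9, 294.2]), array([ 45.4, 116.9]), 4.3) plane (array([456.2, 293. ]), array([ 45.2, 115.7]), 4.1)
cradle depth (array([535. , -51.4]), array([ 97.4, 200.9]), -7.0)
bridge (array([453.9, -40.3]), array([24.8, 83.7]), 85.0) plane (array([453.2, -40.3]), array([25.9, 83.8]), 85.0) 0.037291825010266844
stop (array([609.9, -60. ]), array([13.7, 59.5]), 83.2) plane (array([608.5, -59.7]), array([15.2, 59.4]), 83.2) 0.028670367842625222
tongue 206 (array([ 459.6, -302. ]), array([38.8, 41.5]), -70.8) 0.0056379002564831415
sat 4 34
side driver (array([ 527.2, -277.9]), array([ 44.6, 119.4]), 23.8) 0.033513399741848415
side bridge (array([454. , -41.6]), array([24.8, 86.2]), 82.5)
```

```bash
python3 -m crank '[{"hand":9.3,"xyz":[3,-2.1,0.5],"delta_rot":[0,0,0]},{"hand":9.3,"xyz":[36.9,-25.8,9],"delta_rot":[0,0,0]},{"hand":9.3,"xyz":[36.9,-25.8,9],"delta_rot":[0,0,0]},{"hand":9.3,"xyz":[36.9,-25.8,9],"delta_rot":[0,0,0]},{"hand":9.3,"xyz":[36.9,-25.8,9],"delta_rot":[0,0,0]},{"hand":9.3,"xyz":[36.9,-25.8,9],"delta_rot":[0,0,0]},{"hand":9.3,"xyz":[36.9,-25.8,9],"delta_rot":[0,0,0]},{"hand":9.3,"xyz":[36.9,-25.8,9],"delta_rot":[0,0,0]},{"hand":9.3,"xyz":[36.9,-25.8,9],"delta_rot":[0,0,0]},{"hand":9.3,"xyz":[36.9,-25.8,9],"delta_rot":[0,0,0]},{"hand":9.3,"xyz":[36.9,-25.8,9],"delta_rot":[0,0,0]},{"hand":9.3,"xyz":[36.9,-25.8,9],"delta_rot":[0,0,0]},{"hand":9.3,"xyz":[36.9,-25.8,9],"delta_rot":[0,0,0]},{"hand":9.3,"xyz":[36.9,-25.8,9],"delta_rot":[0,0,0]},{"hand":9.3,"xyz":[36.9,-25.8,9],"delta_rot":[0,0,0]},{"hand":9.3,"xyz":[36.9,-25.8,9],"delta_rot":[0,0,0]}]'
python3 - <<'E'
from h import *
T=tcp(); im,d=get_image('wrist'); cv2.imwrite('pics/w1.png',im)
m=camera_model('wrist'); C=T@m['T_tool_cam']
v,u=np.mgrid[:420,:560]; P=pts(m,np.c_[u.ravel(),v.ravel()],d.ravel(),C).reshape(420,560,3)
near=(d>.1)&(np.hypot(P[...,0]-.527,P[...,1]+.276)<.12)
k=near&(P[...,2]>.025)&(P[...,2]<.045); 
n,l,s,c=cv2.connectedComponentsWithStats(k.astype(np.uint8)); b=l==1+s[1:,4].argmax()
print('driver',rect(P[b]),np.median(P[b][:,2]),'plane',rect(plane(m,np.argwhere(b)[:,::-1],.034,C)))
g=im.astype(int); t=near&(g.max(2)-g.min(2)<20)&(P[...,2]<.015)&(P[...,2]>.002); n,l,s,c=cv2.connectedComponentsWithStats(t.astype(np.uint8)); t=l==1+s[1:,4].argmax()
print('tongue',rect(P[t]),np.median(P[t][:,2]))
print(R.from_matrix(T[:3,:3]).as_quat(),T[:3,3])
E
```

```text
time_s: 1.43
ee_pos: [0.5262, -0.2782, 0.1509]
ee_rot: [0.978, 0.207, -0.0, 0.0]
contact_force: [-0.7, 0.3, 0.0]
grip_width: 1.001
gripper_force: 0.0
driver (array([ 527.3, -276.6]), array([ 44.5, 116.4]), 24.0) 0.033916312643889474 plane (array([ 527.7, -276.4]), array([ 44.5, 115.7]), 23.9)
tongue (array([ 458.4, -307.1]), array([ 9.5, 29.5]), -65.4) 0.00574557663857872
[ 9.78367184e-01  2.06875422e-01 -1.53617127e-04  4.34418958e-04] [ 0.5262317  -0.27815551  0.15090078]
```

View pics/w1.png

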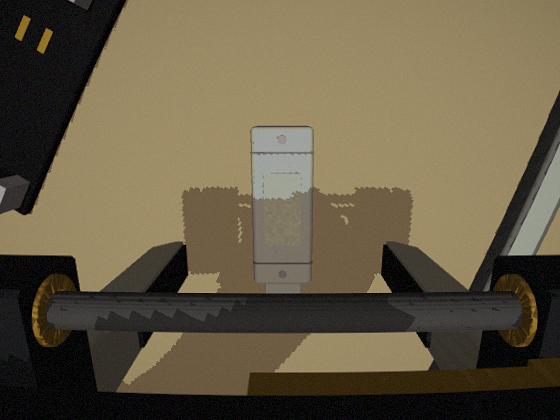

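The wrist view shows the driver upright and centred at about (282,205), aligned with the fingers, with its tongue at (283,287). I descend and grip.

```bash
python3 -m crank '[{"hand":9.3,"xyz":[0.2,-0.1,3],"delta_rot":[0,0,0]},{"hand":9.3,"xyz":[0.2,-0.1,6],"delta_rot":[0,0,0]},{"hand":9.3,"xyz":[0.2,-0.1,9],"delta_rot":[0,0,0]},{"hand":9.3,"xyz":[0.2,-0.1,11],"delta_rot":[0,0,0]},{"hand":9.3,"xyz":[0.2,-0.1,12.3],"delta_rot":[0,0,0]},{"hand":9.3,"xyz":[0.2,-0.1,12.3],"delta_rot":[0,0,0]},{"hand":3,"xyz":[0.2,-0.1,12.3],"delta_rot":[0,0,0]},{"hand":3,"xyz":[0.2,-0.1,12.3],"delta_rot":[0,0,0]},{"hand":3,"xyz":[0.2,-0.1,12.3],"delta_rot":[0,0,0]},{"hand":3,"xyz":[0.2,-0.1,12.3],"delta_rot":[0,0,0]},{"hand":3,"xyz":[0.2,-0.1,12.3],"delta_rot":[0,0,0]},{"hand":3,"xyz":[0.2,-0.1,12.3],"delta_rot":[0,0,0]},{"hand":3,"xyz":[0.2,-0.1,12.3],"delta_rot":[0,0,0]},{"hand":3,"xyz":[0.2,-0.1,12.3],"delta_rot":[0,0,0]}]'
```

```text
time_s: 2.65
ee_pos: [0.5289, -0.2744, 0.0278]
ee_rot: [0.978, 0.208, 0.0, 0.0]
contact_force: [1.5, -2.1, 1.1]
grip_width: 0.478
gripper_force: 0.8
```

```bash
python3 -m crank '[{"hand":2,"xyz":[0,0,0],"delta_rot":[0,0,0]},{"hand":2,"xyz":[0,0,0],"delta_rot":[0,0,0]},{"hand":2,"xyz":[0,0,0],"delta_rot":[0,0,0]},{"hand":2,"xyz":[0,0,0],"delta_rot":[0,0,0]}]'; python3 -m crank '[{"hand":2,"xyz":[0,0,-1],"delta_rot":[0,0,0]},{"hand":2,"xyz":[0,0,-3],"delta_rot":[0,0,0]},{"hand":2,"xyz":[0,0,-6],"delta_rot":[0,0,0]},{"hand":2,"xyz":[0,0,-9],"delta_rot":[0,0,0]},{"hand":2,"xyz":[0,0,-11],"delta_rot":[0,0,0]},{"hand":2,"xyz":[0,0,-12],"delta_rot":[0,0,0]},{"hand":2,"xyz":[0,0,-12],"delta_rot":[0,0,0]},{"hand":2,"xyz":[0,0,-12],"delta_rot":[0,0,0]}]'
cat > grasp.py <<'E'
from h import *
import sys
T=tcp(); im,d=get_image('wrist'); cv2.imwrite('pics/%s.png'%sys.argv[1],im)
m=camera_model('wrist'); C=m['T_tool_cam']   # tool frame
v,u=np.mgrid[:420,:560]; P=pts(m,np.c_[u.ravel(),v.ravel()],d.ravel(),C).reshape(420,560,3)
k=(d>.1)&(abs(P[...,1])<.019)&(P[...,0]>-.005)&(P[...,0]<.1)&(P[...,2]>-.04)&(P[...,2]<.035)
n,l,s,c=cv2.connectedComponentsWithStats(k.astype(np.uint8)); b=l==1+s[1:,4].argmax(); q=P[b]
A=np.c_[q[:,:2],np.ones(len(q))]; co,*_=np.linalg.lstsq(A,q[:,2],rcond=None)
r=q[:,2]-A@co; g=abs(r)<.004; co,*_=np.linalg.lstsq(A[g],q[g,2],rcond=None)
print('top face in tool: z0 %.1f mm, pitch slope %.2f deg, roll %.2f deg, n %d'%(co[2]*1e3,np.degrees(co[0]),np.degrees(co[1]),g.sum()))
print('far end x max mm',np.percentile(q[g,0],[98,99.5,100])*1e3)
print('tcp',np.round(T[:3,3],4),R.from_matrix(T[:3,:3]).as_quat().round(4))
E
python3 grasp.py w2
```

```text
time_s: 2.98
ee_pos: [0.5289, -0.2744, 0.0278]
ee_rot: [0.978, 0.208, 0.0, 0.0]
contact_force: [-0.7, 0.6, 4.6]
grip_width: 0.471
gripper_force: 30.0
time_s: 3.65
ee_pos: [0.5284, -0.2741, 0.1474]
ee_rot: [0.978, 0.208, -0.0, -0.0]
contact_force: [-0.2, -0.2, -2.1]
grip_width: 0.469
gripper_force: 30.0
top face in tool: z0 -6.4 mm, pitch slope 0.85 deg, roll 0.09 deg, n 14710
far end x max mm [55.19349836 55.83093686 56.10264843]
tcp [ 0.5284 -0.2741  0.1474] [ 0.978   0.2084 -0.     -0.    ]
```

View pics/w2.png

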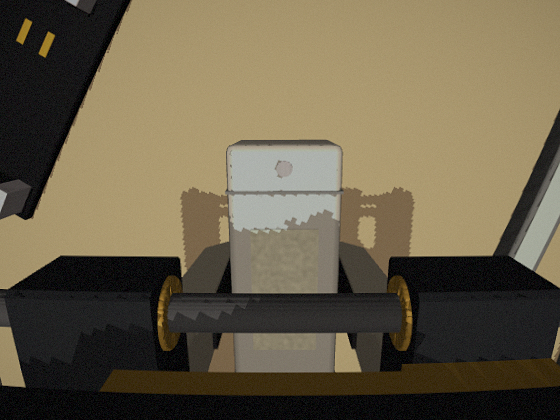

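The driver is held squarely between the fingers. Its far end is at image (285,145), which puts its origin about -2.5 mm along tool x and its underside 27.6 mm ahead of the TCP. Next I work out the poses.

```bash
cat > plan.py <<'E'
from h import *
import sys
# usage: plan.py "tipx tipy tipz tilt" ... (mm in cradle frame, deg) -> row values from current measured pose
CR=np.array([.5349,-.0507,0]); YAW=np.radians(-7.0); TIP=np.array([-.0935,0,.0272])
def pose(x,y,z,tilt):
    c,s=np.cos(YAW),np.sin(YAW)
    Rf=np.array([[c,s,0],[s,-c,0],[0,0,-1.]])
    Rt=Rf@R.from_euler('y',tilt,degrees=True).as_matrix()
    tip=CR+np.array([c*x-s*y,s*x+c*y,z])/1000
    return Rt,tip-Rt@TIP
if __name__=='__main__':
    T=tcp()
    for a in sys.argv[1:]:
        Rt,p=pose(*map(float,a.split()))
        print(a,'| xyz',(T[:3,:3].T@(p-T[:3,3])*100).round(2).tolist(),'rot',(R.from_matrix(T[:3,:3].T@Rt).as_rotvec(degrees=True)/6).round(3).tolist(),'| tcp',p.round(4))
    Rf,_=pose(0,0,0,0); w=T[:3,3]+T[:3,:3]@TIP-CR; c,s=np.cos(YAW),np.sin(YAW)
    print('now tip in cradle mm',np.round([1e3*(c*w[0]+s*w[1]),1e3*(-s*w[0]+c*w[1]),1e3*w[2]],1))
E
python3 plan.py "-60 0 80 15"
```

```text
-60 0 80 15 | xyz [11.72, -18.91, 1.62] rot [-0.686, 2.451, 5.146] | tcp [ 0.558  -0.0535  0.1305]
now tip in cradle mm [ -59.7 -270.7  119.5]
```

```bash
python3 -m crank '[{"hand":2,"xyz":[0.8,-1.2,0.1],"delta_rot":[-0.05,0.2,0.4]},{"hand":2,"xyz":[2.4,-3.8,0.3],"delta_rot":[-0.14,0.5,1.05]},{"hand":2,"xyz":[4.1,-6.6,0.6],"delta_rot":[-0.24,0.86,1.8]},{"hand":2,"xyz":[5.9,-9.5,0.8],"delta_rot":[-0.34,1.22,2.57]},{"hand":2,"xyz":[7.6,-12.3,1.0],"delta_rot":[-0.45,1.6,3.35]},{"hand":2,"xyz":[9.4,-15.1,1.3],"delta_rot":[-0.55,1.96,4.1]},{"hand":2,"xyz":[10.9,-17.6,1.5],"delta_rot":[-0.64,2.28,4.8]},{"hand":2,"xyz":[11.6,-18.6,1.6],"delta_rot":[-0.68,2.41,5.07]},{"hand":2,"xyz":[11.72,-18.91,1.62],"delta_rot":[-0.686,2.451,5.146]},{"hand":2,"xyz":[11.72,-18.91,1.62],"delta_rot":[-0.686,2.451,5.146]},{"hand":2,"xyz":[11.72,-18.91,1.62],"delta_rot":[-0.686,2.451,5.146]},{"hand":2,"xyz":[11.72,-18.91,1.62],"delta_rot":[-0.686,2.451,5.146]}]'
python3 - <<'E'
from h import *
for n in('side','wrist'):
    im,d=get_image(n); cv2.imwrite(f'pics/{n}3.png',im if n=='wrist' else cv2.resize(im[90:330,160:480],None,fx=2.4,fy=2.4))
E
python3 grasp.py w3; python3 plan.py "-60 0 30 15" "-60 0 13 15" "-88 0 13 15"
```

```text
time_s: 4.7
ee_pos: [0.5585, -0.0555, 0.1311]
ee_rot: [0.99, -0.061, 0.131, 0.009]
contact_force: [-0.8, -1.1, -2.3]
grip_width: 0.469
gripper_force: 30.0
top face in tool: z0 -6.4 mm, pitch slope 0.86 deg, roll -0.11 deg, n 14683
far end x max mm [55.31957349 55.9787838  56.21925209]
tcp [ 0.5586 -0.0556  0.1314] [ 0.9894 -0.0615  0.1309  0.0086]
-60 0 30 15 | xyz [-1.41, -0.18, 4.9] rot [0.013, -0.015, -0.017] | tcp [ 0.558  -0.0535  0.0805]
-60 0 13 15 | xyz [-1.86, -0.18, 6.54] rot [0.013, -0.015, -0.017] | tcp [ 0.558  -0.0535  0.0635]
-88 0 13 15 | xyz [-4.56, -0.18, 5.81] rot [0.013, -0.015, -0.017] | tcp [ 0.5302 -0.0501  0.0635]
now tip in cradle mm [-59.   -1.6  80.9]
```

View pics/side3.png

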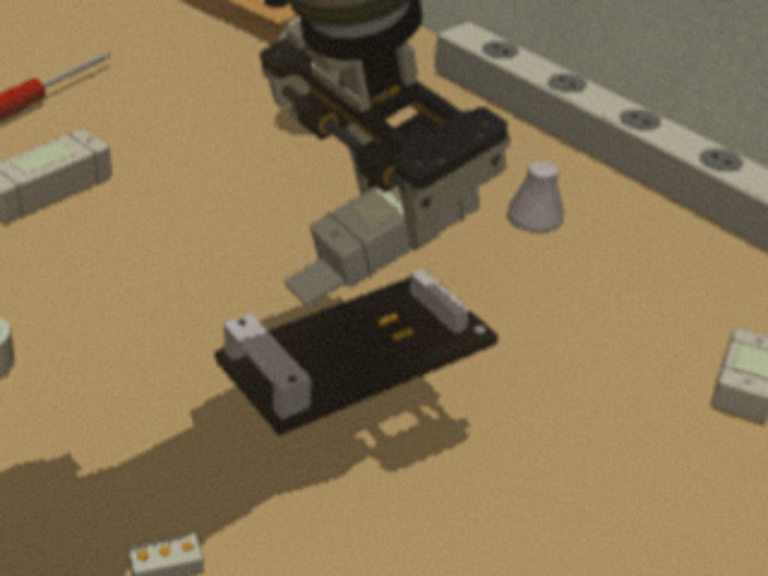

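View pics/wrist3.png

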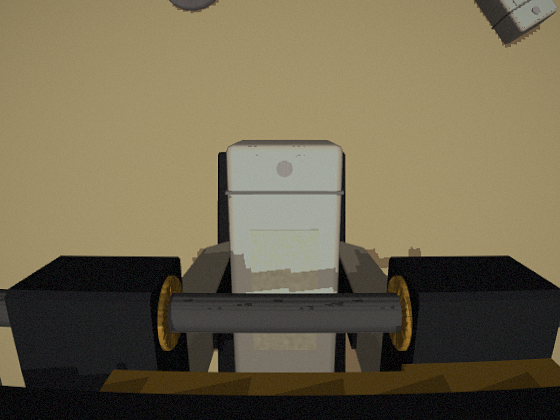

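The side view shows the driver tilted above the cradle, tongue pointing at the bridge (crop 310,285 and 270,370). The wrist view shows it about 2 mm off centre over the plate (plate edges at columns 219 and 345), which agrees with the -1.6 mm I computed. I lower it behind the bridge.

```bash
python3 -m crank '[{"hand":2,"xyz":[-0.3,-0.18,1],"delta_rot":[0,0,0]},{"hand":2,"xyz":[-0.8,-0.18,2.8],"delta_rot":[0,0,0]},{"hand":2,"xyz":[-1.41,-0.18,4.9],"delta_rot":[0,0,0]},{"hand":2,"xyz":[-1.6,-0.18,5.6],"delta_rot":[0,0,0]},{"hand":2,"xyz":[-1.75,-0.18,6.2],"delta_rot":[0,0,0]},{"hand":2,"xyz":[-1.81,-0.18,6.35],"delta_rot":[0,0,0]},{"hand":2,"xyz":[-1.81,-0.18,6.35],"delta_rot":[0,0,0]},{"hand":2,"xyz":[-1.81,-0.18,6.35],"delta_rot":[0,0,0]}]'
python3 plan.py "-72 0 14 15" "-88 0 13 15"
```

```text
time_s: 5.52
ee_pos: [0.57, -0.0532, 0.0831]
ee_rot: [0.991, -0.064, 0.115, 0.007]
contact_force: [-0.6, -0.5, -1.9]
grip_width: 0.473
gripper_force: 30.0
-72 0 14 15 | xyz [-2.75, 0.19, 1.27] rot [0.014, 0.302, -0.058] | tcp [ 0.5461 -0.0521  0.0645]
-88 0 13 15 | xyz [-4.33, 0.2, 1.0] rot [0.014, 0.302, -0.058] | tcp [ 0.5302 -0.0501  0.0635]
now tip in cradle mm [-49.6   2.3  35.3]
```

Run:
```python
from h import *
s=read_state(); print(s['time_s'],np.round(s['joints'],3),np.round(s['qvel'],3),np.round(s['ee_pos'],4),np.round(s['tau'],1),np.round(s['contact_force'],1))
```

```text
5.5167 [-0.173  0.62   0.215  2.25  -1.046  0.107 -0.678] [-0.006 -0.007  0.004  0.002  0.001 -0.001  0.021] [ 0.57   -0.0532  0.0831] [ -0.  -61.4   4.8 -10.2  -0.3  -0.7  -0.1] [-0.6 -0.5 -1.9]
```

Joint 6 and joint 5 are at their lower limits, so the arm can't tilt a vertically gripped driver any further at this spot. I'll put the driver back down and regrip it with the tool leaning the other way. Then the tilted driver goes with a near-vertical tool, and the flat driver with a tool tilted towards the easy side. Lift first.

```bash
cat > goto.py <<'E'
from h import *
import sys
# goto.py "x y z yaw tilt" (TCP mm world, deg)
T=tcp()
for a in sys.argv[1:]:
    x,y,z,yaw,t=map(float,a.split()); c,s=np.cos(np.radians(yaw)),np.sin(np.radians(yaw))
    Rt=np.array([[c,s,0],[s,-c,0],[0,0,-1.]])@R.from_euler('y',t,degrees=True).as_matrix()
    print(a,'| xyz',(T[:3,:3].T@(np.array([x,y,z])/1e3-T[:3,3])*100).round(2).tolist(),'rot',(R.from_matrix(T[:3,:3].T@Rt).as_rotvec(degrees=True)/6).round(3).tolist())
s=read_state(); print(s['time_s'],'tcp',T[:3,3].round(4),'joints',np.round(s['joints'],3),'tilt,yaw',np.degrees(np.arcsin(T[2,0])).round(2),np.degrees(np.arctan2(T[1,0],T[0,0])).round(2),'F',np.round(s['contact_force'],1))
E
python3 goto.py "565 -54 150 -7 0"
```

```text
565 -54 150 -7 0 | xyz [1.05, 0.14, -6.63] rot [0.006, -2.198, -0.059]
5.5167 tcp [ 0.57   -0.0532  0.0831] joints [-0.173  0.62   0.215  2.25  -1.046  0.107 -0.678] tilt,yaw 13.19 -7.36 F [-0.6 -0.5 -1.9]
```

```bash
python3 -m crank '[{"hand":2,"xyz":[0.3,0.1,-2],"delta_rot":[0,-0.2,0]},{"hand":2,"xyz":[0.7,0.1,-4.4],"delta_rot":[0,-1,0]},{"hand":2,"xyz":[1,0.1,-6.6],"delta_rot":[0,-1.8,0]},{"hand":2,"xyz":[1,0.1,-6.6],"delta_rot":[0,-2.3,-0.06]},{"hand":2,"xyz":[1,0.1,-6.6],"delta_rot":[0,-2.3,-0.06]},{"hand":2,"xyz":[1,0.1,-6.6],"delta_rot":[0,-2.3,-0.06]}]'
python3 goto.py "528 -274 140 24 0"
```

```text
time_s: 6.02
ee_pos: [0.5657, -0.0525, 0.1491]
ee_rot: [0.998, -0.059, -0.004, 0.001]
contact_force: [0.2, -0.2, -3.1]
grip_width: 0.47
gripper_force: 30.0
528 -274 140 24 0 | xyz [-1.15, 22.44, 0.96] rot [-0.003, 0.072, -5.12]
6.0167 tcp [ 0.5657 -0.0525  0.1491] joints [-0.495  0.658  0.757  2.07  -0.708  0.699 -0.958] tilt,yaw -0.42 -6.72 F [ 0.2 -0.2 -3.1]
```

```bash
python3 -m crank '[{"hand":2,"xyz":[0.3,2,0],"delta_rot":[0,0.07,0]},{"hand":2,"xyz":[0.8,5.5,1],"delta_rot":[0,0.07,0]},{"hand":2,"xyz":[1.2,9,2],"delta_rot":[0,0.07,0]},{"hand":2,"xyz":[1.8,12.5,3],"delta_rot":[0,0.07,0]},{"hand":2,"xyz":[2,16,5],"delta_rot":[0,0.07,0]},{"hand":2,"xyz":[2,17.8,7.5],"delta_rot":[0,0.07,0]},{"hand":2,"xyz":[2,17.8,9.5],"delta_rot":[0,0.07,0]},{"hand":2,"xyz":[2,17.8,9.5],"delta_rot":[0,0.07,0]}]'
python3 goto.py "565 -230 29 -7 0"
```

```text
time_s: 6.68
ee_pos: [0.5593, -0.2331, 0.0506]
ee_rot: [0.998, -0.061, -0.004, 0.0]
contact_force: [0.2, 0.5, -2.2]
grip_width: 0.471
gripper_force: 30.0
565 -230 29 -7 0 | xyz [0.55, -0.38, 2.16] rot [0.006, 0.069, -0.005]
6.6833 tcp [ 0.5593 -0.2331  0.0506] joints [-0.059  0.801  0.569  2.028 -0.813  0.558 -0.6  ] tilt,yaw -0.42 -7.03 F [ 0.2  0.5 -2.2]
```

```bash
python3 -m crank '[{"hand":2,"xyz":[0.5,0,1.5],"delta_rot":[0,0.2,0]},{"hand":2,"xyz":[0.5,0,2.2],"delta_rot":[0,0.2,0]},{"hand":2,"xyz":[0.5,0,2.2],"delta_rot":[0,0.2,0]},{"hand":2,"xyz":[0.5,0,2.25],"delta_rot":[0,0.2,0]},{"hand":6.5,"xyz":[0.5,0,2.25],"delta_rot":[0,0.2,0]},{"hand":6.5,"xyz":[0.5,0,2.25],"delta_rot":[0,0.2,0]},{"hand":6.5,"xyz":[0.5,0,2.25],"delta_rot":[0,0.2,0]},{"hand":6.5,"xyz":[0.5,0,2.25],"delta_rot":[0,0.2,0]},{"hand":6.5,"xyz":[0.5,0,2.25],"delta_rot":[0,0.2,0]}]'
python3 goto.py "565 -233 27 -7 -20"
```

```text
time_s: 7.43
ee_pos: [0.5679, -0.2329, 0.0321]
ee_rot: [0.998, -0.058, 0.009, 0.002]
contact_force: [-0.4, 0.4, -0.0]
grip_width: 0.695
gripper_force: 0.0
565 -233 27 -7 -20 | xyz [-0.29, 0.04, 0.5] rot [0.034, -3.498, 0.054]
7.4333 tcp [ 0.5679 -0.2329  0.0321] joints [-0.032  0.819  0.519  2.031 -0.859  0.501 -0.56 ] tilt,yaw 0.99 -6.65 F [-0.4  0.4 -0. ]
```

```bash
python3 -m crank '[{"hand":6.5,"xyz":[0,0,0],"delta_rot":[0,-0.8,0]},{"hand":6.5,"xyz":[-0.1,0,0.1],"delta_rot":[0.01,-1.7,0.02]},{"hand":6.5,"xyz":[-0.2,0,0.2],"delta_rot":[0.03,-2.6,0.04]},{"hand":6.5,"xyz":[-0.2,0,0.4],"delta_rot":[0.03,-3.5,0.05]},{"hand":6.5,"xyz":[-0.2,0,0.45],"delta_rot":[0.03,-3.5,0.05]},{"hand":6.5,"xyz":[-0.2,0,0.45],"delta_rot":[0.03,-3.5,0.05]},{"hand":6.5,"xyz":[-0.2,0,0.45],"delta_rot":[0.03,-3.5,0.05]}]'
python3 goto.py "566 -233 28 -7 -20"
cat > top.py <<'E'
from h import *
import sys
# top.py name umin: driver's top face from the top camera
im,d=get_image('top'); cv2.imwrite('pics/%s.png'%sys.argv[1],im); m=camera_model('top'); C=m['cam_to_world']
v,u=np.mgrid[:420,:560]; P=pts(m,np.c_[u.ravel(),v.ravel()],d.ravel(),C).reshape(420,560,3)
g=im.astype(int); k=(d>.1)&(P[...,2]>.027)&(P[...,2]<.05)&(g.min(2)>60)&(g.max(2)-g.min(2)<40)&(P[...,0]>.45)&(P[...,0]<.68)&(P[...,1]<-.16)&(P[...,1]>-.3)
q=P[k]; print('n',len(q),rect(q) if len(q)>20 else '', 'x',np.percentile(q[:,0],[1,99]).round(3) if len(q) else '')
E
python3 top.py t4
```

```text
time_s: 8.02
ee_pos: [0.565, -0.233, 0.0271]
ee_rot: [0.983, -0.06, -0.173, -0.01]
contact_force: [-0.4, 0.8, 0.4]
grip_width: 0.7
gripper_force: 0.0
566 -233 28 -7 -20 | xyz [0.06, -0.01, -0.12] rot [0.001, -0.01, -0.006]
8.0167 tcp [ 0.565  -0.233   0.0271] joints [-0.136  0.999  0.72   1.781 -0.6    0.98  -0.82 ] tilt,yaw -19.94 -7.04 F [-0.4  0.8  0.4]
n 841 (array([ 554.5, -230.4]), array([ 88.8, 101.3]), 27.8) x [0.507 0.603]
```

View pics/t4.png

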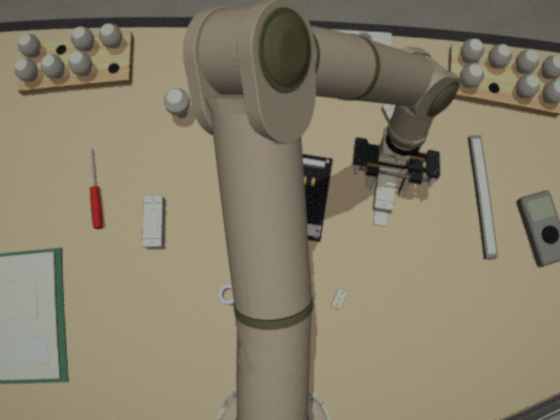

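The top view shows the driver still lying between the open fingers, tongue at about (381,218), tool leaning away. I grip and lift.

```bash
python3 -m crank '[{"hand":2,"xyz":[0,0,0],"delta_rot":[0,0,0]},{"hand":2,"xyz":[0,0,0],"delta_rot":[0,0,0]},{"hand":2,"xyz":[0,0,0],"delta_rot":[0,0,0]},{"hand":2,"xyz":[0,0,0],"delta_rot":[0,0,0]},{"hand":2,"xyz":[0,0,0],"delta_rot":[0,0,0]},{"hand":2,"xyz":[0,0,0],"delta_rot":[0,0,0]},{"hand":2,"xyz":[0,0,0],"delta_rot":[0,0,0]}]'
python3 -m crank '[{"hand":2,"xyz":[0.35,0,-0.95],"delta_rot":[0,0,0]},{"hand":2,"xyz":[1.2,0,-3.3],"delta_rot":[0,0,0]},{"hand":2,"xyz":[2.4,0,-6.5],"delta_rot":[0,0,0]},{"hand":2,"xyz":[3.3,0,-9],"delta_rot":[0,0,0]},{"hand":2,"xyz":[3.8,0,-10.4],"delta_rot":[0,0,0]},{"hand":2,"xyz":[3.8,0,-10.4],"delta_rot":[0,0,0]},{"hand":2,"xyz":[3.8,0,-10.4],"delta_rot":[0,0,0]}]'
python3 goto.py "566 -233 130 -7 -20"; sed -i 's/P\[...,2\]>-.04)&(P\[...,2\]<.035/P[...,2]>-.05)\&(P[...,2]<.035/' grasp.py; python3 grasp.py w5
python3 - <<'E'
import cv2,numpy as np
from h import *
im,d=get_image('side'); cv2.imwrite('pics/s5.png',cv2.resize(im[150:390,240:560],None,fx=2.4,fy=2.4))
a=cv2.imread('pics/s5.png')[:,:]; b=cv2.imread('pics/w5.png'); 
cv2.imwrite('pics/c5.png',np.hstack([cv2.resize(a,(440,330)),cv2.resize(b,(360,270))[:, :].copy() if 0 else cv2.resize(b,(360,330))]))
E
```

```text
time_s: 8.65
ee_pos: [0.5656, -0.2328, 0.0277]
ee_rot: [0.983, -0.06, -0.174, -0.011]
contact_force: [-1.0, 1.6, 6.1]
grip_width: 0.472
gripper_force: 30.0
time_s: 9.23
ee_pos: [0.6368, -0.2414, 0.1118]
ee_rot: [0.983, -0.06, -0.173, -0.01]
contact_force: [-0.1, 0.5, -2.4]
grip_width: 0.471
gripper_force: 30.0
566 -233 130 -7 -20 | xyz [-7.32, 0.03, 0.73] rot [0.004, 0.0, 0.004]
9.2333 tcp [ 0.6368 -0.2414  0.1118] joints [-0.146  0.963  0.78   1.571 -0.531  1.212 -0.915] tilt,yaw -20.0 -6.97 F [-0.1  0.5 -2.4]
top face in tool: z0 -9.9 mm, pitch slope -11.73 deg, roll -0.16 deg, n 9161
far end x max mm [56.39094661 56.94863592 57.33760031]
tcp [ 0.6368 -0.2414  0.1118] [ 0.983  -0.0599 -0.1733 -0.0104]
```

View pics/c5.png

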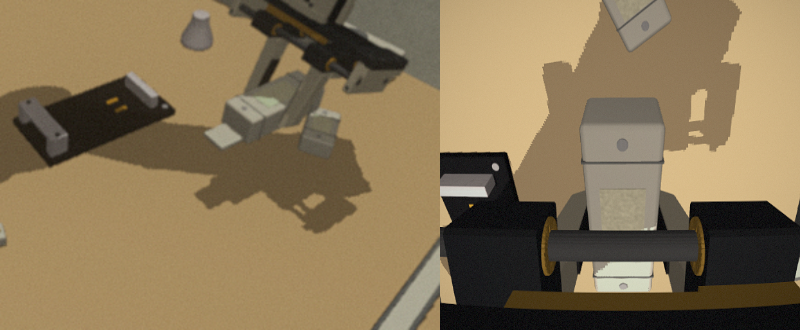

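The side view shows the driver held with the tongue roughly level, and the wrist view shows its top and far end face. That end face spoils my plane fit, so I check the centreline profile.

```bash
cat > prof.py <<'E'
from h import *
T=tcp(); im,d=get_image('wrist'); m=camera_model('wrist'); C=m['T_tool_cam']
v,u=np.mgrid[:420,:560]; P=pts(m,np.c_[u.ravel(),v.ravel()],d.ravel(),C).reshape(420,560,3)
k=(d>.1)&(abs(P[...,1])<.012)&(abs(P[...,2])<.06)&(P[...,0]>-.08)&(P[...,0]<.09)
q=P[k]*1e3; c,s=np.cos(np.radians(20)),np.sin(np.radians(20))
for a in range(-80,90,8):
    w=q[(q[:,0]>=a)&(q[:,0]<a+8)]
    if len(w)>5: print(a+4,np.percentile(w[:,2],[10,50,90]).round(1),len(w))
E
python3 prof.py
```

```text
-60 [14.2 14.7 15.3] 39
-52 [11.  12.1 13.5] 442
-44 [ 7.9  9.3 10.5] 545
-36 [5.2 6.4 7.7] 586
-28 [3.4 4.4 5.1] 337
-4 [-7.2 -6.5 -5.7] 334
4 [-9.7 -8.5 -7.2] 949
12 [-12.9 -11.6 -10.1] 1035
20 [-15.4 -14.4 -13.1] 1203
28 [-18.1 -16.8 -15.5] 1309
36 [-20.9 -19.8 -18.3] 1442
44 [-24.  -22.7 -21.3] 1621
52 [-25.1 -23.9 -19.3] 1939
60 [-15.4  -7.8   1.2] 1583
```

The profile slope is -19.8° over the top face, so the driver is flat in the world and sits +20° from the tool, as intended. I update the plan for this grip.

```bash
sed -i "s/TIP=np.array(.*/TIP=np.array([-.076,0,.0571])/; s/from_euler('y',tilt,/from_euler('y',tilt-19.9,/" plan.py; python3 plan.py "-58 0 80 15"
```

```text
-58 0 80 15 | xyz [-10.09, -17.65, 1.61] rot [-0.006, 2.546, -0.004] | tcp [ 0.5573 -0.0535  0.1304]
now tip in cradle mm [  31.7 -176.5   83.2]
```

```bash
python3 -m crank '[{"hand":2,"xyz":[-0.7,-1.2,0],"delta_rot":[0,0.2,0]},{"hand":2,"xyz":[-2.2,-3.9,0.2],"delta_rot":[0,0.6,0]},{"hand":2,"xyz":[-4,-7,0.4],"delta_rot":[0,1,0]},{"hand":2,"xyz":[-5.7,-10,0.7],"delta_rot":[0,1.5,0]},{"hand":2,"xyz":[-7.4,-13,1],"delta_rot":[0,1.9,0]},{"hand":2,"xyz":[-9.1,-16,1.3],"delta_rot":[0,2.3,0]},{"hand":2,"xyz":[-9.9,-17.3,1.5],"delta_rot":[0,2.5,0]},{"hand":2,"xyz":[-10.1,-17.65,1.6],"delta_rot":[0,2.55,0]},{"hand":2,"xyz":[-10.1,-17.65,1.6],"delta_rot":[0,2.55,0]},{"hand":2,"xyz":[-10.1,-17.65,1.6],"delta_rot":[0,2.55,0]}]'
python3 plan.py "-58 0 30 15" "-58 0 15 15"; python3 goto.py
```

```text
time_s: 10.22
ee_pos: [0.5586, -0.0548, 0.1313]
ee_rot: [0.997, -0.061, -0.041, -0.002]
contact_force: [-0.1, -0.2, -2.3]
grip_width: 0.469
gripper_force: 30.0
-58 0 30 15 | xyz [0.28, -0.12, 5.08] rot [0.009, -0.023, -0.001] | tcp [ 0.5573 -0.0535  0.0804]
-58 0 15 15 | xyz [0.41, -0.12, 6.58] rot [0.009, -0.023, -0.001] | tcp [ 0.5573 -0.0535  0.0654]
now tip in cradle mm [-56.5  -1.2  80.7]
10.2167 tcp [ 0.5586 -0.0548  0.1313] joints [-0.484  0.713  0.77   2.044 -0.706  0.769 -0.952] tilt,yaw -4.76 -7.01 F [-0.1 -0.2 -2.3]
```

```bash
python3 -m crank '[{"hand":2,"xyz":[0,-0.1,1],"delta_rot":[0,0,0]},{"hand":2,"xyz":[0.2,-0.1,3],"delta_rot":[0,0,0]},{"hand":2,"xyz":[0.28,-0.1,5],"delta_rot":[0,0,0]},{"hand":2,"xyz":[0.35,-0.1,6],"delta_rot":[0,0,0]},{"hand":2,"xyz":[0.4,-0.1,6.5],"delta_rot":[0,0,0]},{"hand":2,"xyz":[0.4,-0.1,6.5],"delta_rot":[0,0,0]},{"hand":2,"xyz":[0.4,-0.1,6.5],"delta_rot":[0,0,0]}]'
python3 plan.py "-72 0 14 15" "-88 0 14 15"; python3 goto.py
python3 - <<'E'
from h import *
im,d=get_image('side'); cv2.imwrite('pics/s6.png',cv2.resize(im[130:310,200:440],None,fx=3.2,fy=3.2))
E
```

```text
time_s: 10.8
ee_pos: [0.5574, -0.0538, 0.0663]
ee_rot: [0.997, -0.061, -0.041, -0.002]
contact_force: [0.1, -0.6, -2.8]
grip_width: 0.474
gripper_force: 30.0
-72 0 14 15 | xyz [-1.39, -0.03, 0.3] rot [0.006, -0.025, -0.009] | tcp [ 0.5434 -0.0517  0.0644]
-88 0 14 15 | xyz [-2.98, -0.03, 0.44] rot [0.006, -0.025, -0.009] | tcp [ 0.5276 -0.0498  0.0644]
now tip in cradle mm [-57.8  -0.3  15.7]
10.8 tcp [ 0.5574 -0.0538  0.0663] joints [-0.42   0.792  0.665  2.077 -0.811  0.652 -0.872] tilt,yaw -4.75 -7.05 F [ 0.1 -0.6 -2.8]
```

View pics/s6.png

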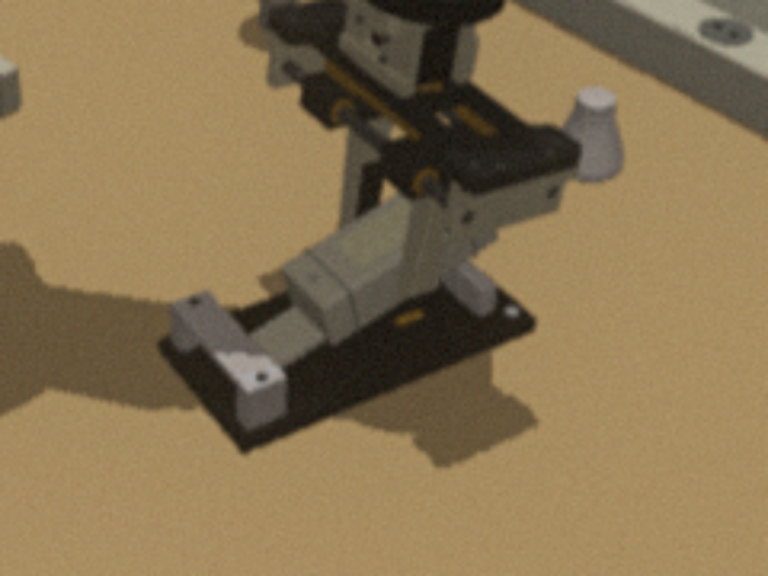

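The side view shows the tilted driver with its tongue (crop 280,340) level with the gap behind the bridge bar and centred between the posts. The far end stands above the stop. I slide it in.

```bash
python3 -m crank '[{"hand":2,"xyz":[-0.5,0,0.1],"delta_rot":[0,0,0]},{"hand":2,"xyz":[-1.1,0,0.22],"delta_rot":[0,0,0]},{"hand":2,"xyz":[-1.7,0,0.32],"delta_rot":[0,0,0]},{"hand":2,"xyz":[-2.3,0,0.38],"delta_rot":[0,0,0]},{"hand":2,"xyz":[-2.8,0,0.42],"delta_rot":[0,0,0]},{"hand":2,"xyz":[-3.05,0,0.44],"delta_rot":[0,0,0]},{"hand":2,"xyz":[-3.05,0,0.44],"delta_rot":[0,0,0]},{"hand":2,"xyz":[-3.05,0,0.44],"delta_rot":[0,0,0]},{"hand":2,"xyz":[-3.05,0,0.44],"delta_rot":[0,0,0]}]'
python3 plan.py "-89 0 13 12" "-89 0 13 9" "-89 0 13 6" "-89 0 13 3" "-89 0 12 1" "-89 0 11 0"; python3 goto.py
```

```text
time_s: 11.6
ee_pos: [0.527, -0.0492, 0.0645]
ee_rot: [0.997, -0.061, -0.041, -0.002]
contact_force: [0.7, -0.1, -2.5]
grip_width: 0.473
gripper_force: 30.0
-89 0 13 12 | xyz [0.26, 0.06, 0.52] rot [0.002, -0.531, 0.003] | tcp [ 0.5291 -0.05    0.0591]
-89 0 13 9 | xyz [0.53, 0.06, 0.94] rot [0.002, -1.031, 0.003] | tcp [ 0.5314 -0.0503  0.0547]
-89 0 13 6 | xyz [0.77, 0.06, 1.37] rot [0.002, -1.531, 0.003] | tcp [ 0.5334 -0.0505  0.0502]
-89 0 13 3 | xyz [0.99, 0.06, 1.82] rot [0.002, -2.031, 0.003] | tcp [ 0.5352 -0.0507  0.0455]
-89 0 12 1 | xyz [1.13, 0.06, 2.22] rot [0.002, -2.364, 0.003] | tcp [ 0.5363 -0.0509  0.0414]
-89 0 11 0 | xyz [1.2, 0.06, 2.48] rot [0.002, -2.531, 0.003] | tcp [ 0.5368 -0.0509  0.0388]
now tip in cradle mm [-88.5   0.5  13.8]
11.6 tcp [ 0.527  -0.0492  0.0645] joints [-0.42   0.767  0.642  2.148 -0.837  0.597 -0.838] tilt,yaw -4.72 -6.98 F [ 0.7 -0.1 -2.5]
```

```bash
python3 -m crank '[{"hand":2,"xyz":[0.13,0.05,0.26],"delta_rot":[0,-0.27,0]},{"hand":2,"xyz":[0.26,0.05,0.52],"delta_rot":[0,-0.53,0]},{"hand":2,"xyz":[0.4,0.05,0.73],"delta_rot":[0,-0.78,0]},{"hand":2,"xyz":[0.53,0.05,0.94],"delta_rot":[0,-1.03,0]},{"hand":2,"xyz":[0.65,0.05,1.15],"delta_rot":[0,-1.28,0]},{"hand":2,"xyz":[0.77,0.05,1.37],"delta_rot":[0,-1.53,0]},{"hand":2,"xyz":[0.88,0.05,1.6],"delta_rot":[0,-1.78,0]},{"hand":2,"xyz":[0.99,0.05,1.82],"delta_rot":[0,-2.03,0]},{"hand":2,"xyz":[0.99,0.05,1.82],"delta_rot":[0,-2.03,0]},{"hand":2,"xyz":[0.99,0.05,1.82],"delta_rot":[0,-2.03,0]}]'
python3 plan.py "-89 0 12 1" "-89 0 11 0"; python3 goto.py
```

```text
time_s: 12.43
ee_pos: [0.5351, -0.0508, 0.045]
ee_rot: [0.987, -0.06, -0.147, -0.009]
contact_force: [-0.4, 0.8, -2.2]
grip_width: 0.472
gripper_force: 30.0
-89 0 12 1 | xyz [0.21, -0.01, 0.31] rot [0.008, -0.334, 0.002] | tcp [ 0.5363 -0.0509  0.0414]
-89 0 11 0 | xyz [0.34, -0.01, 0.55] rot [0.008, -0.501, 0.002] | tcp [ 0.5368 -0.0509  0.0388]
now tip in cradle mm [-89.1  -0.1  12.5]
12.4333 tcp [ 0.5351 -0.0508  0.045 ] joints [-0.417  0.894  0.698  1.987 -0.702  0.867 -0.955] tilt,yaw -16.89 -6.98 F [-0.4  0.8 -2.2]
```

```bash
python3 -m crank '[{"hand":2,"xyz":[0.1,0,0.15],"delta_rot":[0,-0.17,0]},{"hand":2,"xyz":[0.21,0,0.31],"delta_rot":[0,-0.33,0]},{"hand":2,"xyz":[0.28,0,0.43],"delta_rot":[0,-0.42,0]},{"hand":2,"xyz":[0.34,0,0.55],"delta_rot":[0,-0.5,0]},{"hand":2,"xyz":[0.34,0,0.58],"delta_rot":[0,-0.5,0]},{"hand":2,"xyz":[0.34,0,0.58],"delta_rot":[0,-0.5,0]},{"hand":2,"xyz":[0.34,0,0.58],"delta_rot":[0,-0.5,0]}]'
python3 plan.py; python3 goto.py;  python3 - <<'E'
from h import *
im,d=get_image('side'); cv2.imwrite('pics/s7.png',cv2.resize(im[130:310,200:440],None,fx=3.2,fy=3.2))
E
```

```text
time_s: 13.02
ee_pos: [0.5363, -0.0509, 0.0389]
ee_rot: [0.983, -0.06, -0.173, -0.01]
contact_force: [0.7, -0.0, -2.4]
grip_width: 0.469
gripper_force: 30.0
now tip in cradle mm [-89.5  -0.   11.1]
13.0167 tcp [ 0.5363 -0.0509  0.0389] joints [-0.409  0.925  0.7    1.949 -0.678  0.927 -0.976] tilt,yaw -19.92 -7.0 F [ 0.7 -0.  -2.4]
```

View pics/s7.png

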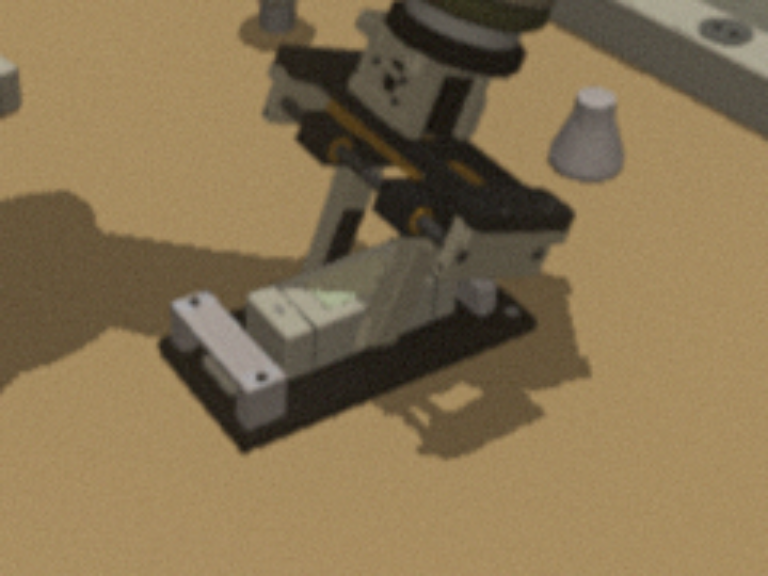

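The side view shows the driver flat, with its tongue visible under the bridge bar (crop 215,375) and the far end inside the stop. I lower the last millimetre, release, and back out along the tool axis.

```bash
python3 -m crank '[{"hand":2,"xyz":[0.03,0,0.1],"delta_rot":[0,0,0]},{"hand":2,"xyz":[0.03,0,0.1],"delta_rot":[0,0,0]},{"hand":9.3,"xyz":[0.03,0,0.1],"delta_rot":[0,0,0]},{"hand":9.3,"xyz":[0.03,0,0.1],"delta_rot":[0,0,0]},{"hand":9.3,"xyz":[0.03,0,0.1],"delta_rot":[0,0,0]},{"hand":9.3,"xyz":[0.03,0,0.1],"delta_rot":[0,0,0]},{"hand":9.3,"xyz":[0.03,0,0.1],"delta_rot":[0,0,0]},{"hand":9.3,"xyz":[0.03,0,0.1],"delta_rot":[0,0,0]},{"hand":9.3,"xyz":[0.03,0,0.1],"delta_rot":[0,0,0]},{"hand":9.3,"xyz":[0.03,0,0.1],"delta_rot":[0,0,0]}]'
python3 -m crank '[{"hand":9.3,"xyz":[0,0,-1],"delta_rot":[0,0,0]},{"hand":9.3,"xyz":[0,0,-3],"delta_rot":[0,0,0]},{"hand":9.3,"xyz":[0,0,-6],"delta_rot":[0,0,0]},{"hand":9.3,"xyz":[0,0,-9],"delta_rot":[0,0,0]},{"hand":9.3,"xyz":[0,0,-12],"delta_rot":[0,0,0]},{"hand":9.3,"xyz":[0,0,-14],"delta_rot":[0,0,0]},{"hand":9.3,"xyz":[0,0,-14],"delta_rot":[0,0,0]},{"hand":9.3,"xyz":[0,0,-14],"delta_rot":[0,0,0]},{"hand":9.3,"xyz":[0,0,-14],"delta_rot":[0,0,0]}]'
python3 - <<'E'
from h import *
m=camera_model('side'); im,d=get_image('side'); cv2.imwrite('pics/s8.png',cv2.resize(im[130:310,200:440],None,fx=3.2,fy=3.2))
v,u=np.mgrid[:420,:560]; P=pts(m,np.c_[u.ravel(),v.ravel()],d.ravel()).reshape(420,560,3)
c,s=np.cos(np.radians(7)),np.sin(np.radians(7)); w=P-np.array([.5349,-.0507,0])
X=(c*w[...,0]-s*w[...,1])*1e3; Y=(s*w[...,0]+c*w[...,1])*1e3; Z=P[...,2]*1e3
k=(d>.1)&(abs(X)<68)&(abs(Y)<40)&(Z>38)&(Z<60); q=np.c_[X[k],Y[k],Z[k]]
print(len(q),rect(q/1e3),'z',np.percentile(q[:,2],[10,50,90])); A=np.c_[q[:,:2],np.ones(len(q))]; print(np.degrees(np.linalg.lstsq(A,q[:,2],rcond=None)[0][:2]))
T=read_state(); print(T['time_s'],T['contact_force'])
E
```

```text
time_s: 13.9
ee_pos: [0.5363, -0.0508, 0.0379]
ee_rot: [0.983, -0.06, -0.173, -0.01]
contact_force: [0.3, -0.2, 0.4]
grip_width: 0.978
gripper_force: 0.0
time_s: 14.65
ee_pos: [0.5831, -0.0563, 0.1692]
ee_rot: [0.983, -0.06, -0.173, -0.011]
contact_force: [0.9, 0.2, -0.8]
grip_width: 0.996
gripper_force: 0.0
1124 (array([ 1.2, -1. ]), array([ 46.9, 119.4]), 0.8) z [41.30483145 43.50276875 44.80427715]
[0.14495205 1.88658908]
14.7 [-0.77974221 -0.65839487 -1.1272922 ]
```

View pics/s8.png

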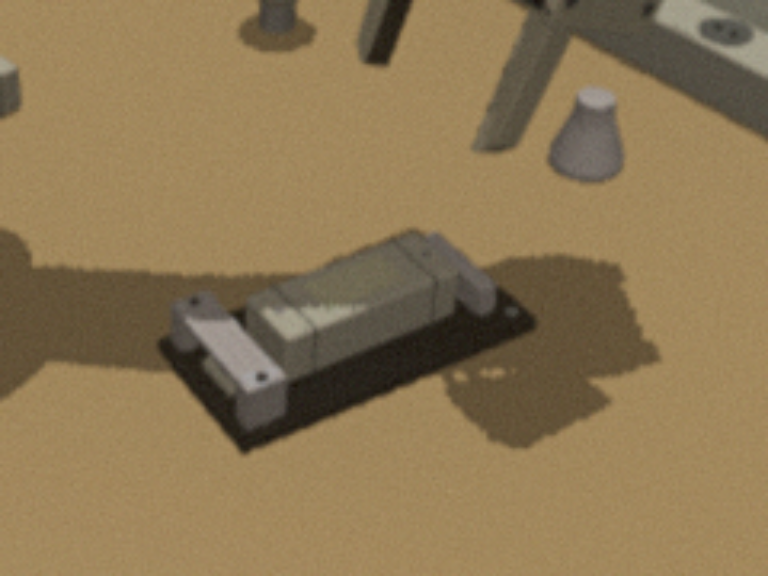

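The driver lies flat in the cradle with its tongue under the bridge (crop 215,375), about 1 mm off centre, 0.8° from square, top at z 43.5 mm. The gripper is clear, so I hand the job in.

```bash
python3 -c "
from workcell import *
print(close_job())"
```

```text
the job is handed in; nothing more can be done
None
```

The tongued driver is seated flat in the cradle, tongue under the bridge, about 1 mm off centre and 0.8° from square by the side camera, released at about 14 s; the spare was never touched, and the job is handed in with no verdict returned, though joint 6 read 0.107 (limit 0.11) during a first, abandoned approach.

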